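# Clamp a coated panel and hold the thickness probe on its ringed spot

### The job

Shut the hinged frame of the sloping clamp stand over the coated test panel: press its front bar down until the spring catch snaps over it and keeps it shut. Then take the coating-thickness probe out of its dock and hold it with its sprung nose inside the ring drawn on the panel, square to the sloping panel, touching nothing but the panel, and with the nose pressed about half-way in, never to its stop. Finish while still holding the probe like that (do not put it down or let go), and leave the other things on the bench where they are.

Things in the scene. Friction and masses are not known exactly. Their poses are not given: they have to be found in the camera images.
- stand: Fixed clamp stand, 136 x 130 mm, left or right of the moisture analyser. Origin: centre of its underside, on the bench; z up, x to its high rear side (away from the robot to within 0.25 rad). Its aluminium deck (124 mm along the slope, 130 wide) rises 20 degrees (0.349 rad) towards +x: surface 45 mm over the bench at the origin, 24 at the front edge, 66 at the rear.
- clamp_frame (a joint): Angle (rad) of the grey hinged frame, 110 mm wide, 5 thick: 0 = shut, parallel to the deck; starts at 0.85 to 1.15. A light spring (0.16 N m per rad, at rest near 1.0) lifts it unless the catch holds it. Pressing its bar takes about 3 N, 7 to 13 N in the last 7 mm, where it pushes the sprung hook aside, which then snaps over and keeps it within 0.015 rad of shut.
- frame_press (a point): Where to press: middle of the top face of the frame's grooved front bar (26 mm deep, 110 wide). Moves with the frame, 83 mm from the hinge line and 2.7 mm above it. Axes: z square to the frame, outwards; x from bar to hinge. A tongue 20 mm wide goes on 13 mm past the bar; the hook that catches it stands 27 to 38 mm before the bar's middle, 10 mm above the shut bar: keep off it.
- frame_hinge (a point): Middle of the frame's hinge line, at the high rear edge of the stand's deck, 5.5 mm over the deck. The hinge line runs along the stand's y. Axes turn with the frame (x points away from the bar).
- panel: Loose white coated steel panel, 64 x 100 x 3 mm, lying on the deck between two ribs. Origin: centre of its underside; z square to the panel (leaning 20 degrees from vertical towards the stand's low front), x up the slope, y along the stand's y. The grid of scratches on its other half is an old test, not the spot.
- panel_spot (a point): Centre of the ring drawn on the panel's top face (thin black line, 20 mm inside diameter). Axes as the panel: z square to it, outwards. With the frame shut it lies in the frame's window (78 mm along y, 43 mm up the slope), at least 14 mm inside its edges.
- dock: Fixed upright dock: dark round foot of 80 mm diameter, grey tube of 36 mm outside and 25 mm inside diameter, rim 72 mm over the bench. Origin: centre of its underside. It stands across the moisture analyser from the stand. The analyser (y -0.17 to 0.11) is up to 0.13 high, its raised lid at x over 0.6 up to 0.34: carry the probe across nearer to the robot, or above.
- probe: Loose upright probe, 0.15 kg, hanging in the dock by its collar; lift it 62 mm straight up to free it. Origin: centre of the barrel's flat foot; z along the probe to its top, nose towards -z. Barrel 20 mm diameter, z 0 to 46 mm; collar 33 mm, 46 to 52; grey handle 52 to 130, 34 mm along x, 24 along y with flat ribbed sides: grip across y at z = 85 to 95. Docked, the origin is 26 mm up.
- probe_nose (a joint): How far the sprung nose is pressed into the probe (m): 0 = right out, 14 mm past the foot; 0.010 = at its stop. The spring pushes with 1.5 N at the start and 0.4 N more for each mm: 3.5 N half-way, 5.5 N at the stop.
- probe_tip (a point): Centre of the flat end of the nose (steel, 8 mm diameter), on the probe's axis; moves with the nose. Right out it is at z = -14 mm of the probe.
- tin: Bystander: round aluminium tin with lid, 62 mm diameter, 38 mm high, at the far left. To be left alone.
- petri: Bystander: clear shallow dish, 92 mm diameter, 14 mm high, at the far left. To be left alone.
- marker: Bystander: black marker pen, 148 mm long, 11 mm thick, lying at the front right. To be left alone.
- rubber_block: Bystander: white eraser in a sleeve, 45 x 18 x 25 mm, at the front right. To be left alone.
- crucible_1: Bystander: white cup-shaped crucible, 45 mm diameter, 37 mm high, just left of the analyser. To be left alone.
- bottle: Bystander: brown bottle with dark cap, 68 mm diameter, 132 mm high, at the rear right. To be left alone.
Mind the look-alikes: they are no part of the job. Leave any yellow look-alike of the probe alone.

How it is judged:
By the outcome, as a careful person would: the job done as asked, in the order asked, and still so for the second after the job is handed in, while the arm keeps its last pose, push and grip.
It also fails if it takes over 67 s, if anything falls off the work surface, if the arm or the gripper's body presses on something with over 40 N, if the wrist force passes 120 N, or if a joint passes its speed limit or range.

### The arm

A 7-joint arm with a two-finger parallel gripper is mounted at the origin on a cart in front of the work surface, level with it; the furniture and walls round the work are solid. World frame = base frame: x ahead of the robot, y to its left, z up, the work surface at z = 0. Lengths are in mm, angles in rad, forces in N, time in s.
With the tool pointing down it reaches from about 350 to 900 mm from the base axis. Payload 19.9 kg.
Tool frame: the origin (TCP) lies between the finger pads; the fingertips stand 11 mm ahead of it and the grasp point (between the pads) lies 8 mm behind it (ctrl.tips_ahead is the distance from the TCP to the fingertips, in mm); z points along the fingers, y is the line along which they close (so a half turn about z gives the same grasp; the last joint's range is limited). The gripper opens to 94 mm and grips with 3 to 60 N. Pads are 16 mm wide; open, the fingers measure 119 mm over their backs; the gripper's body (75 mm by 177 mm) begins 78 mm behind the grasp point.
Start: joints at [1.06, 0.417, -0.01, 1.614, 0.005, 1.111, -0.053], TCP at [282.933, -557.269, 216.425] pointing down, gripper open.
Joint ranges: [-2.81, 2.81], [-0.39, 2.02], [-1.27, 1.25], [0.06, 2.57], [-1.19, 4.33], [0.19, 2], [-2.82, 2.82]. Speed limits (rad/s): [1.89, 1.89, 2.39, 2.39, 3.01, 3.01, 3.01].

### API

Orientations are given as a unit quaternion [x, y, z, w].
In Python, from bench import sense, snapshot, camera_params, ticket, ctrl gives the robot as it stands.
- The arm moves only by the shell command python3 -m crank 'ROWS' [OPENING]. ROWS is JSON, a list of rows, each an object with "translation": the shift along the tool's x, y, z scaled (see below), a list of three; "twist": the turn about the tool's z scaled (see below). A call has 1 to 10 rows; each row is the pose to reach, as a shift and turn from the pose commanded when the call began, along the tool's axes at that moment, turning the shorter way round; what a row does not reach only later rows make up. The controller multiplies each number of a shift by 200 mm and each number of a turn by 360 degrees. A row lasts 1/8 s, in which the tool goes at most 62.5 mm and 10.7 degrees, less where a joint would pass 70% of its speed; a pose out of reach is approached as far as the arm can. A call with a number of a shift or a turn outside -1 to 1 is refused whole. A call with a gripper value outside its range is refused whole. OPENING is the gripper's target within -1 to 1 (shut at 1, half-way at 0, fully open at -1), set as the call begins (- or left out, the last holds). The fingers move at their own pace and stop on an object; the grip force is fixed at half the most. Time passes only in rows, so rows that repeat a pose let the fingers close. It gives the time, the measured TCP pose, the force, the opening and the grip force at its end, in the units of the state.
- sense(): the state, without advancing time (a new reading comes with each control period).
- snapshot(name): name is "scene" or "top" or "wrist"; returns (picture, depth): 480x640x3 uint8, blue, green, red; 480x640 float32, mm along the optical axis (not along the pixel's ray), 0 where there is no reading.
- camera_params(name): a dict with "fx", "fy", "cx", "cy" (pixels), "distortion" ([k1, k2, p1, p2, k3] as OpenCV has them; the pictures are not rectified), "position" and "rotation" of the camera in the world; the wrist camera has in their place "T_tool_cam" (4x4, takes a point from camera to tool coordinates, whose origin is the TCP and whose axes are the flange's). Camera axes: x right, y up, looking along -z (the intrinsics and any distortion apply to the point x, -y, -z); pixel columns grow to the right and rows downward; lengths in mm; the calibration is good to about 2 mm. A picture is of the moment at which its call begins: read the wrist's pose just before it. camera_params takes no time and is no camera call.
- ticket.sign_off(): hands the job in; it is judged then, once.
The state is a dict: "time": time; "qpos": joint angles; "joint_vel": joint speeds; "joint_torque": joint torques, N m; "position": TCP position; "tool_rot": TCP orientation; "ft_force": force on the tool from outside, world axes, zero at the start; "torque": the same for the moment, N m; "width": opening from 0.0 (shut) to 1.0 (fully open); "gripper_force": force on a finger pad.
Only numpy, scipy, OpenCV 4.12 (cv2) and the standard library are available. Lean on these libraries where they do the work, as an engineer would, in place of code of your own. Each camera call takes 0.05 s, during which the arm holds its last target. There are 200 camera calls.

## Working session

There is one attempt and no reset: what is moved stays moved. The work goes in short steps, Python scripts to look and compute and a shell command to move; the robot and the scene stay as the last step left them, time stands still between calls to the robot, and variables do not carry over. Pictures are saved under pics/ and viewed, at most 10 in all, crops included, and the job is handed in when it is done.

```bash
ls; mkdir -p pics
python3 - <<'E'
from bench import *
import cv2,numpy as np
s=sense();print(s)
for n in("scene","top"):
    p,d=snapshot(n);cv2.imwrite(f"pics/{n}0.png",p);np.save(f"{n}0.npy",d);print(n,camera_params(n))
print(camera_params("wrist"),ctrl.tips_ahead)
E
```

```text
pics
{'time': 0.0, 'qpos': array([ 1.05946593,  0.41797138, -0.01034071,  1.61417762,  0.00469112,
        1.11067768, -0.05297035]), 'joint_vel': array([-9.86600569e-04, -5.19006594e-04,  7.30703661e-04,  9.92135661e-05,
        2.78083786e-03,  4.35301561e-04,  1.40458775e-03]), 'joint_torque': array([ 3.26266672e-04, -8.51244164e+01,  6.38978295e-01, -4.26004207e+01,
       -4.87721153e-02,  1.85254100e-02,  4.67540281e-05]), 'position': array([ 282.80743572, -556.94929657,  215.82526668]), 'tool_rot': array([ 9.72525940e-01,  2.32793749e-01, -1.73400549e-04, -5.79523602e-04]), 'ft_force': array([ 1.21292763, -0.08853499, -0.88697896]), 'torque': array([ 0.01659321, -0.04368068, -0.05364498]), 'gripper_force': 0.0, 'width': 1.00089431576341}
scene {'fx': 603.2081895451688, 'fy': 603.2081895451688, 'cx': 316.9311213278179, 'cy': 243.12855460458456, 'distortion': array([-0.15812543,  0.        ,  0.        ,  0.        ,  0.        ]), 'position': array([-227.70629148, 1327.53434961, 1444.37714866]), 'rotation': array([-0.09823751,  0.38051724,  0.88658263, -0.2439821 ])}
top {'fx':
[... 165 characters left out ...]
      ]), 'position': array([ 375.70479218,   54.57969009, 1369.1005376 ]), 'rotation': array([ 0.03507921, -0.02918565, -0.69817519,  0.71447117])}
{'fx': 365.00328525459315, 'fy': 365.00328525459315, 'cx': 320.3554422463852, 'cy': 240.5549467068532, 'distortion': array([-0.02036081,  0.        ,  0.        ,  0.        ,  0.        ]), 'T_tool_cam': array([[ 3.43697998e-04,  9.62457603e-01,  2.71431842e-01,
         7.90007139e+01],
       [ 9.99999823e-01, -4.62706905e-04,  3.74450695e-04,
         4.66436991e-01],
       [ 4.85986306e-04,  2.71431665e-01, -9.62457591e-01,
        -1.69276434e+02],
       [ 0.00000000e+00,  0.00000000e+00,  0.00000000e+00,
         1.00000000e+00]])} 11.0
```

View pics/top0.png

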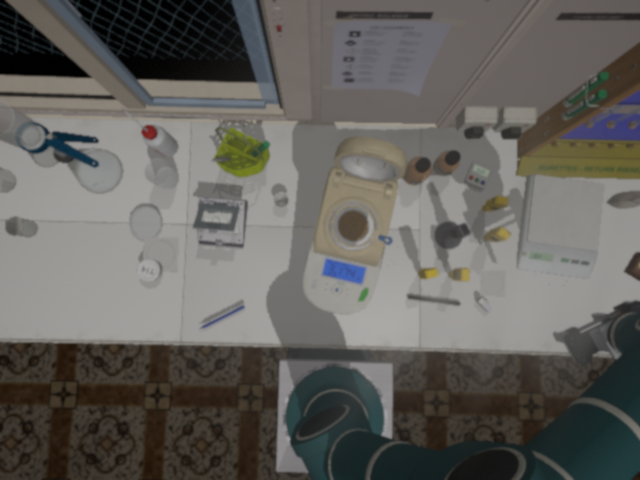

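View pics/scene0.png

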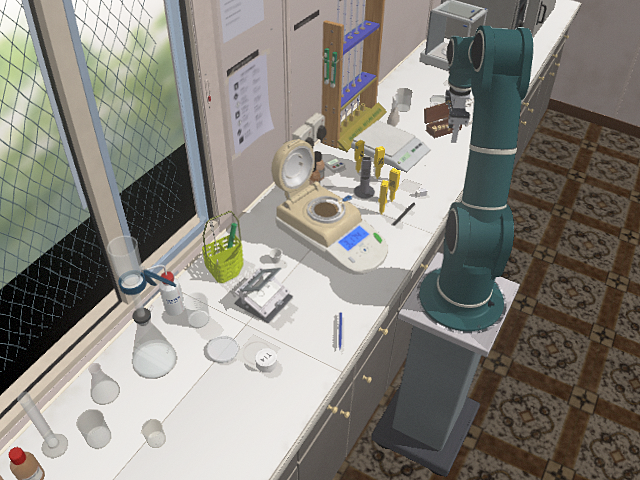

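```bash
cat > h.py <<'E'
import numpy as np,cv2
from scipy.spatial.transform import Rotation as R
from bench import *
def pose(cam,s=None):
    c=camera_params(cam)
    K=np.array([[c['fx'],0,c['cx']],[0,c['fy'],c['cy']],[0,0,1]])
    if cam=='wrist':
        T=c['T_tool_cam'];Rt=R.from_quat(s['tool_rot']).as_matrix()
        return K,c['distortion'],Rt@T[:3,:3],s['position']+Rt@T[:3,3]
    return K,c['distortion'],R.from_quat(c['rotation']).as_matrix(),c['position']
def rays(P,uv):
    K,D,Rm,t=P
    n=cv2.undistortPoints(np.array(uv,float).reshape(-1,1,2),K,D)[:,0]
    return np.c_[n[:,0],-n[:,1],-np.ones(len(n))]@Rm.T,t
def world(P,uv,d):           # with depth image
    r,t=rays(P,uv);uv=np.array(uv,int).reshape(-1,2)
    return t+r*d[uv[:,1],uv[:,0]][:,None]
def atz(P,uv,z):
    r,t=rays(P,uv);return t+r*((z-t[2])/r[:,2])[:,None]
def proj(P,X):
    K,D,Rm,t=P
    x=(np.atleast_2d(X)-t)@Rm;x=x*[1,-1,-1]
    return cv2.projectPoints(x,np.zeros(3),np.zeros(3),K,D)[0][:,0]
def shot(name,f):
    s=sense();p,d=snapshot(name);cv2.imwrite(f'pics/{f}.png',p);np.savez(f'{f}.npz',d=d,p=s['position'],q=s['tool_rot'])
    print(s['time'],s['position'].round(1),R.from_quat(s['tool_rot']).as_matrix().round(3).tolist())
def load(name,f):
    z=np.load(f+'.npz');return pose(name,dict(position=z['p'],tool_rot=z['q'])),z['d'],cv2.imread(f'pics/{f}.png')
def rows(s,target,yaw=0):    # shift in tool axes, crank units
    return (R.from_quat(s['tool_rot']).inv().apply(np.array(target)-s['position'])/200).round(4)
E
python3 - <<'E'
from h import *
d=np.load('top0.npy');P=pose('top')
print(world(P,[(220,220),(245,202),(240,243),(198,240),(450,235),(461,236),(445,230),(428,272),(350,225)],d).round())
s=sense();print(rows(s,[400,-300,330]))
E
python3 -m crank --help | head -30
```

```text
[[ 537.  333.   49.]
 [ 596.  271.   10.]
 [ 477.  282.    7.]
 [ 483.  403.    7.]
 [ 507. -301.   75.]
 [ 499. -312.  137.]
 [ 527. -302.   20.]
 [ 404. -226.  143.]
 [ 523.  -26.  119.]]
[ 1.1042 -0.8811 -0.5696]invalid input: not JSON, or not a number
```

Run:
```python
from h import *
s=sense();print(rows(s,[505,-310,300]),rows(s,[505,-310,300])/2)
```

```text
[ 1.5497 -0.5987 -0.4199] [ 0.77485 -0.29935 -0.20995]
```

```bash
python3 -m crank '[{"translation":[0,0,-0.21],"twist":0},{"translation":[0.2,-0.08,-0.42],"twist":0},{"translation":[0.5,-0.2,-0.42],"twist":0},{"translation":[0.8,-0.3,-0.42],"twist":0},{"translation":[0.8,-0.3,-0.42],"twist":0}]' 
python3 -m crank '[{"translation":[0.25,-0.1,0],"twist":0.028},{"translation":[0.5,-0.2,0],"twist":0.056},{"translation":[0.75,-0.3,0],"twist":0.075},{"translation":[0.75,-0.3,0],"twist":0.075},{"translation":[0.75,-0.3,0],"twist":0.075}]' 1
python3 - <<'E'
from h import *
shot('wrist','dock1')
P,d,im=load('wrist','dock1')
s=sense();print(rows(s,[505,-310,300]))
E
```

```text
time: 0.72
position: [402.0, -427.4, 300.4]
tool_rot: [0.972, 0.236, 0.001, -0.0]
ft_force: [0.2, -0.7, -0.1]
width: 1.001
gripper_force: 0.0
time: 1.35
position: [504.4, -310.8, 300.1]
tool_rot: [1.0, -0.001, -0.0, 0.0]
ft_force: [-0.2, -0.6, -0.9]
width: 0.502
gripper_force: 0.0
1.35 [ 504.4 -310.8  300.1] [[1.0, -0.001, -0.001], [-0.001, -1.0, -0.0], [-0.001, 0.0, -1.0]]
[ 0.0046 -0.0062  0.001 ]
```

View pics/dock1.png

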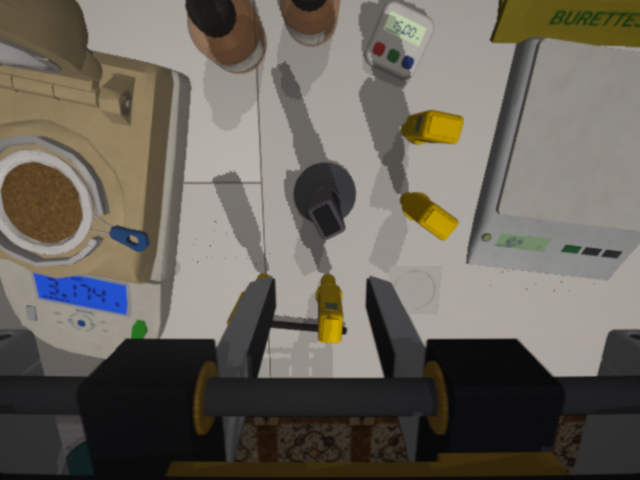

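Run:
```python
from h import *
P,d,im=load('wrist','dock1')
v,u=np.mgrid[100:300,240:400];uv=np.c_[u.ravel(),v.ravel()]
X=world(P,uv,d)
m=(X[:,2]>145)&(X[:,2]<165)&(abs(X[:,1]+310)<40)
m&=X[:,0]>470
top=X[m];print(m.sum(),np.median(top[:,2]),top.min(0),top.max(0))
r=cv2.minAreaRect(top[:,:2].astype(np.float32));print('probe top rect',r)
print('z dist of others',np.percentile(X[:,2],[5,50,95]))
# foot top: dark
f=X[(X[:,2]>4)&(X[:,2]<30)&(np.hypot(X[:,0]-515,X[:,1]+310)<60)]
print(len(f),np.median(f[:,2]),f.min(0),f.max(0))
g=X[(X[:,2]>60)&(X[:,2]<85)&(np.hypot(X[:,0]-515,X[:,1]+310)<60)];print(len(g),g.min(0) if len(g) else'',g.max(0) if len(g) else '')
big=cv2.resize(im[150:260,260:380],None,fx=5,fy=5,interpolation=2);cv2.imwrite('pics/dc.png',big)
```

```text
1037 157.55977637868148 [ 496.01826054 -333.08436712  145.04573267] [ 533.14070127 -300.12122024  160.91436826]
probe top rect ((514.3496704101562, -316.2477722167969), (34.014244079589844, 24.05944061279297), 27.209882736206055)
z dist of others [ -0.46813112   1.09060866 158.95504497]
1859 8.43591063180537 [ 478.79334116 -355.21884446    4.11528283] [ 554.06641199 -277.39853057   28.74306824]
157 [ 508.3918678  -333.86250814   60.14663729] [ 533.1592839  -301.78642823   83.04822121]
```

View pics/dc.png

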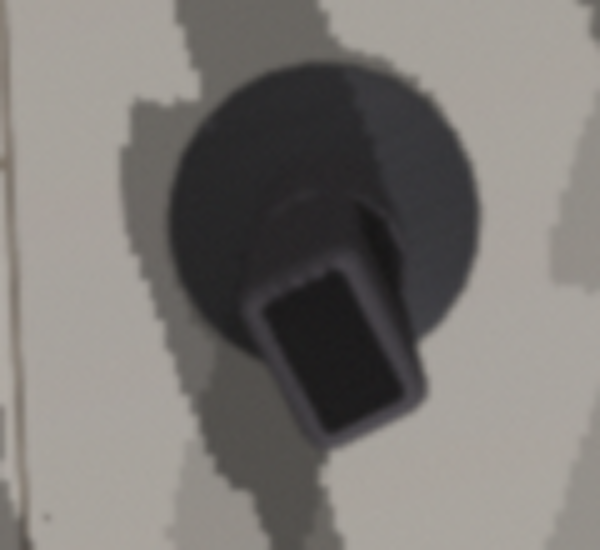

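```bash
python3 -m crank '[{"translation":[-0.2,-0.25,0],"twist":0},{"translation":[-0.37,-0.5,0],"twist":0},{"translation":[-0.37,-0.75,0],"twist":0},{"translation":[-0.37,-1,0],"twist":0}]' 1
python3 -m crank '[{"translation":[0,-0.3,0],"twist":0},{"translation":[0,-0.6,0],"twist":0},{"translation":[0,-0.9,0],"twist":0},{"translation":[0,-1,0],"twist":0}]'
python3 -m crank '[{"translation":[0,-0.3,0],"twist":0},{"translation":[0,-0.6,0],"twist":0},{"translation":[0.1,-0.9,0],"twist":0},{"translation":[0.25,-1,0],"twist":0},{"translation":[0.37,-1,0],"twist":0},{"translation":[0.37,-1,0],"twist":0},{"translation":[0.37,-1,0],"twist":0}]'
python3 - <<'E'
from h import *
shot('wrist','st1')
E
```

```text
time: 1.9
position: [430.4, -109.9, 300.8]
tool_rot: [1.0, -0.002, 0.0, 0.0]
ft_force: [0.6, -0.1, 0.6]
width: 0.035
gripper_force: 0.0
time: 2.4
position: [431.3, 92.0, 300.7]
tool_rot: [1.0, 0.0, 0.0, -0.0]
ft_force: [-0.0, -1.2, -0.4]
width: 0.009
gripper_force: 0.0
time: 3.28
position: [505.8, 289.2, 300.4]
tool_rot: [1.0, -0.001, -0.0, 0.0]
ft_force: [0.4, -0.6, 0.6]
width: 0.004
gripper_force: 0.0
3.275 [505.8 289.2 300.4] [[1.0, -0.002, -0.0], [-0.002, -1.0, -0.0], [-0.0, 0.0, -1.0]]
```

View pics/st1.png

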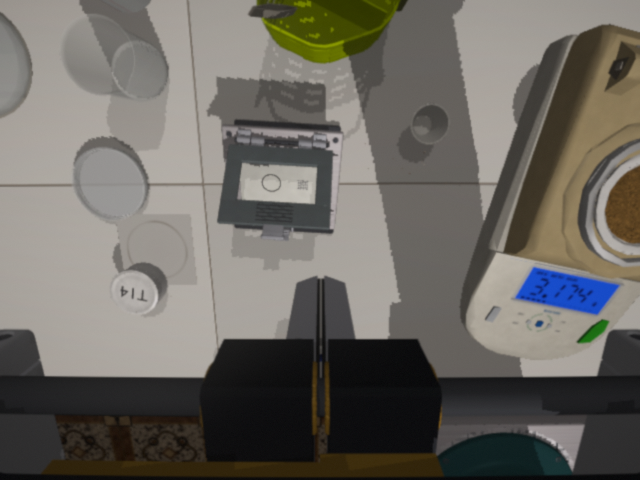

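Run:
```python
from h import *
P,d,im=load('wrist','st1')
cv2.imwrite('pics/stc.png',cv2.resize(im[110:245,205:355],None,fx=5,fy=4.4*5/4.4,interpolation=2)[:600])
def fit(uv):
    X=world(P,uv,d);c=np.median(X,0)
    for _ in range(5):
        n=np.linalg.svd(X-X.mean(0))[2][2];n*=np.sign(n[2]);e=(X-X.mean(0))@n;k=abs(e)<max(1,2*e.std());X=X[k]
    return n,X.mean(0),len(X),e.std()
def box(a,b,c,e):
    v,u=np.mgrid[b:e,a:c];return np.c_[u.ravel(),v.ravel()]
for nm,B in dict(bar=(225,204,330,222),left=(224,165,236,220),right=(320,165,330,222),panel=(245,170,310,196),deckR=(334,135,339,190)).items():
    n,c,k,e=fit(box(*B));print(nm,n.round(3),c.round(1),k,e.round(2),'tilt',np.degrees(np.arccos(n[2])).round(1),'az',np.degrees(np.arctan2(n[1],n[0])).round(1))
print(world(P,[(271,183),(274,213),(248,137),(315,142),(224,126),(341,131)],d).round(1))
```

```text
bar [-0.983  0.002  0.182] [514.7 330.9 119.8] 1890 5.05 tilt 79.5 az 179.9
left [0.073 0.967 0.243] [533.6 379.1 107.6] 660 3.35 tilt 75.9 az 85.7
right [ 0.002 -1.     0.011] [531.8 284.6 105.6] 570 2.88 tilt 89.4 az -89.9
panel [-0.346  0.021  0.938] [535.4 338.9  48.9] 1454 0.56 tilt 20.3 az 176.5
deckR [ 0.009 -0.999  0.042] [558.4 271.4  57.1] 275 1.57 tilt 87.6 az -89.5
[[534.9 345.4  48.6]
 [514.  334.1 118.7]
 [585.9 364.8  71.2]
 [580.6 294.3  72.6]
 [597.3 390.9  65. ]
 [591.8 266.6  63.4]]
```

View pics/stc.png

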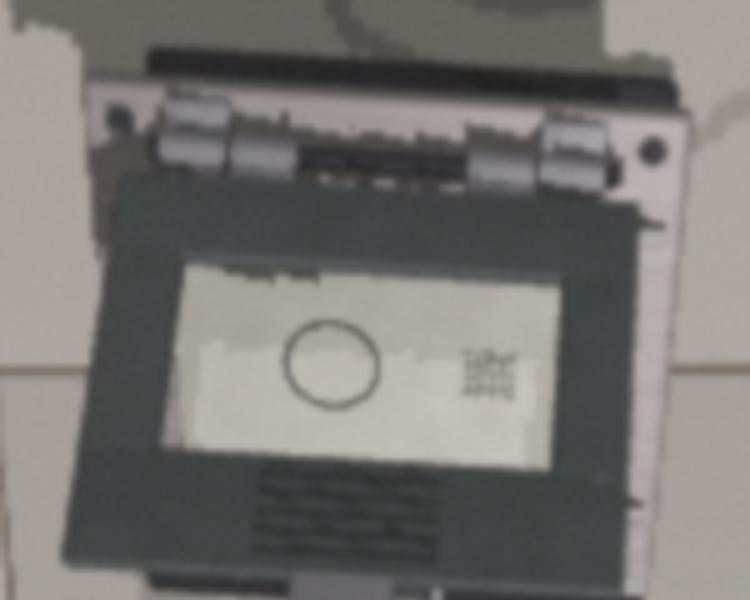

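```bash
python3 -m crank '[{"translation":[0.03,-0.225,0.1],"twist":0.01},{"translation":[0.03,-0.225,0.35],"twist":0.01},{"translation":[0.03,-0.225,0.6],"twist":0.01},{"translation":[0.03,-0.225,0.68],"twist":0.01},{"translation":[0.03,-0.225,0.68],"twist":0.01}]' 1
python3 -m crank '[{"translation":[-0.01,0,0.1],"twist":0},{"translation":[-0.02,0,0.18],"twist":0},{"translation":[-0.04,0,0.27],"twist":0},{"translation":[-0.05,0,0.33],"twist":0},{"translation":[-0.055,0,0.38],"twist":0},{"translation":[-0.055,0,0.42],"twist":0},{"translation":[-0.05,0,0.45],"twist":0},{"translation":[-0.05,0,0.45],"twist":0}]' 1
```

```text
time: 3.95
position: [511.9, 334.9, 165.0]
tool_rot: [0.999, -0.032, -0.0, 0.0]
ft_force: [0.1, -0.5, 1.1]
width: 0.005
gripper_force: 0.0
time: 4.95
position: [502.1, 335.7, 74.2]
tool_rot: [0.999, -0.032, -0.0, 0.0]
ft_force: [-1.1, -0.2, 0.9]
width: 0.005
gripper_force: 0.5
```

```bash
python3 -m crank '[{"translation":[0.005,0,0.02],"twist":0},{"translation":[0.01,0,0.03],"twist":0},{"translation":[0.01,0,0.04],"twist":0},{"translation":[0.01,0,0.05],"twist":0},{"translation":[0.01,0,0.05],"twist":0}]' 1
python3 -m crank '[{"translation":[0,0,0.01],"twist":0},{"translation":[0,0,0.02],"twist":0},{"translation":[0,0,0.02],"twist":0}]' 1
python3 - <<'E'
from h import *
shot('wrist','st2')
P,d,im=load('wrist','st2')
cv2.imwrite('pics/st2c.png',cv2.resize(im[60:300,160:440],None,fx=2.5,fy=2.5,interpolation=2))
E
```

```text
time: 5.58
position: [504.2, 335.5, 64.4]
tool_rot: [0.999, -0.032, 0.0, -0.0]
ft_force: [0.5, 0.8, 2.0]
width: 0.003
gripper_force: 0.8
time: 5.95
position: [504.4, 335.6, 60.7]
tool_rot: [0.999, -0.032, 0.0, -0.0]
ft_force: [1.7, -0.5, 7.3]
width: 0.005
gripper_force: 3.3
5.95 [504.4 335.6  60.7] [[0.998, -0.064, 0.001], [-0.064, -0.998, 0.0], [0.001, -0.0, -1.0]]
```

View pics/st2c.png

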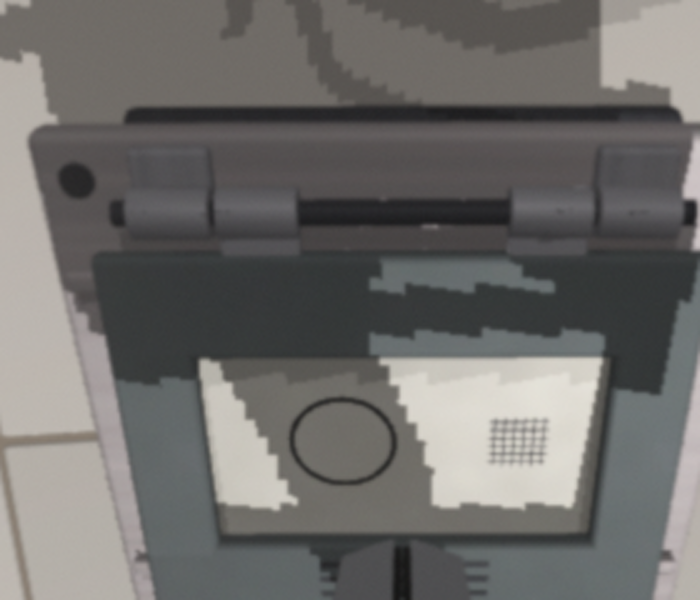

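```bash
for i in 1 2 3; do :; done
python3 -m crank '[{"translation":[0,0,0.01],"twist":0},{"translation":[0,0,0.01],"twist":0}]' 1
python3 -m crank '[{"translation":[0,0,0.01],"twist":0},{"translation":[0,0,0.01],"twist":0}]' 1
```

```text
time: 6.25
position: [504.6, 335.6, 58.7]
tool_rot: [0.999, -0.032, 0.001, -0.0]
ft_force: [3.7, -0.1, 4.8]
width: 0.003
gripper_force: 2.5
time: 6.5
position: [503.8, 335.6, 56.3]
tool_rot: [0.999, -0.032, -0.0, 0.0]
ft_force: [0.9, 0.4, 2.8]
width: 0.006
gripper_force: 1.1
```

```bash
python3 -m crank '[{"translation":[0,0,0.007],"twist":0},{"translation":[0,0,0.007],"twist":0}]' 1
python3 -m crank '[{"translation":[0,0,0.007],"twist":0},{"translation":[0,0,0.007],"twist":0}]' 1
```

```text
time: 6.75
position: [504.0, 335.7, 55.6]
tool_rot: [0.999, -0.032, 0.0, -0.0]
ft_force: [-1.3, -3.2, 13.8]
width: 0.001
gripper_force: 6.7
time: 7.0
position: [504.3, 335.8, 55.1]
tool_rot: [0.999, -0.032, 0.001, 0.0]
ft_force: [-5.3, -6.3, 28.7]
width: 0.005
gripper_force: 14.5
```

```bash
python3 -m crank '[{"translation":[0,0,-0.05],"twist":0},{"translation":[0,0,-0.3],"twist":0},{"translation":[-0.1,-0.05,-0.6],"twist":0},{"translation":[-0.15,-0.05,-0.8],"twist":0},{"translation":[-0.15,-0.05,-0.8],"twist":0},{"translation":[-0.15,-0.05,-0.8],"twist":0}]' 1
python3 - <<'E'
from h import *
shot('wrist','st3')
P,d,im=load('wrist','st3')
print(proj(P,[535,345.4,48.6]))
cv2.imwrite('pics/st3c.png',cv2.resize(im[60:300,190:470],None,fx=2.5,fy=2.5,interpolation=2))
E
```

```text
time: 7.75
position: [474.5, 346.9, 212.8]
tool_rot: [0.999, -0.032, -0.0, 0.0]
ft_force: [-0.2, 0.6, -0.4]
width: 0.003
gripper_force: 0.0
7.75 [474.5 346.9 212.8] [[0.998, -0.064, -0.001], [-0.064, -0.998, -0.001], [-0.001, 0.001, -1.0]]
[[317.1967671 159.2633988]]
```

View pics/st3c.png

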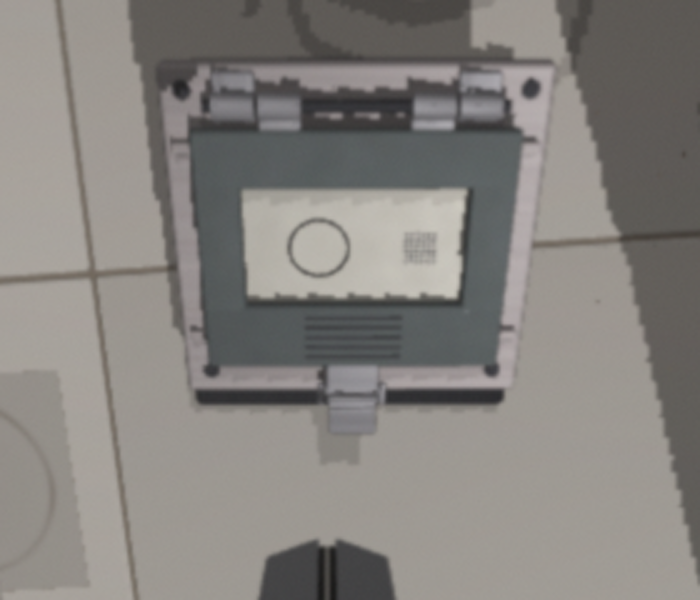

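Run:
```python
from h import *
A=np.zeros((3,3));b=np.zeros(3);L=[]
for f,uv in(('st1',(271.2,182.8)),('st2',(297.2,236.4)),('st3',(317.6,158.8))):
    P,d,im=load('wrist',f);r,t=rays(P,[uv]);r=r[0]/np.linalg.norm(r);M=np.eye(3)-np.outer(r,r);A+=M;b+=M@t
    print(f,world(P,[uv],d).round(1),atz(P,[uv],48.6).round(1))
print(np.linalg.solve(A,b))
P,d,im=load('wrist','st3')
v,u=np.mgrid[112:200,260:400];X=world(P,np.c_[u.ravel(),v.ravel()],d)
# frame top = points ~ deck+8 ; ransac-ish
from itertools import repeat
rng=np.random.default_rng(0);best=None
for _ in repeat(0,500):
    a=X[rng.choice(len(X),3)];n=np.cross(a[1]-a[0],a[2]-a[0]);n/=np.linalg.norm(n)+1e-9;k=abs((X-a[0])@n)<1
    if best is None or k.sum()>best.sum():best=k
Y=X[best];n=np.linalg.svd(Y-Y.mean(0),full_matrices=False)[2][2];n*=np.sign(n[2]);print(len(Y),n,Y.mean(0),np.degrees(np.arccos(n[2])),np.degrees(np.arctan2(n[1],n[0])))
Z=X[abs((X-Y.mean(0))@n+5)<1.7];print(len(Z))
```

```text
st1 [[535.3 345.1  49.8]] [[535.1 345.2  48.6]]
st2 [[535.6 345.1  49.6]] [[535.3 345.2  48.6]]
st3 [[535.4 345.   48.4]] [[535.4 345.   48.6]]
[535.34728577 345.09116779  49.10644741]
5767 [-0.3370605   0.02000734  0.94127038] [538.52160018 332.80835722  55.9339111 ] 19.733994194786373 176.60300485675145
3935
```

```bash
python3 -m crank '[{"translation":[-0.03,0.1,-0.25],"twist":0},{"translation":[-0.06,0.35,-0.4],"twist":0},{"translation":[-0.1,0.6,-0.4],"twist":0},{"translation":[-0.1,0.85,-0.4],"twist":0},{"translation":[-0.1,1,-0.4],"twist":0}]' -0.3
python3 -m crank '[{"translation":[0,0.3,0],"twist":0},{"translation":[0,0.6,0],"twist":0},{"translation":[0,0.9,0],"twist":0},{"translation":[0,1,0],"twist":0}]' -0.3
python3 -m crank '[{"translation":[0,0.3,0],"twist":-0.02},{"translation":[0.05,0.6,0],"twist":-0.05},{"translation":[0.15,0.9,0],"twist":-0.08},{"translation":[0.25,1,0],"twist":-0.086},{"translation":[0.25,1,0],"twist":-0.086},{"translation":[0.25,1,0],"twist":-0.086}]' -0.3
python3 - <<'E'
from h import *
P,d,im=load('wrist','dock1')
hsv=cv2.cvtColor(im,cv2.COLOR_BGR2HSV);v,u=np.nonzero((hsv[...,0]>18)&(hsv[...,0]<35)&(hsv[...,1]>150))
k=(v>90)&(v<260)&(u>350)&(u<480);X=world(P,np.c_[u,v][k],d);X=X[X[:,2]>60]
for lo,hi in((450,560),(560,700)):
    Y=X[(X[:,0]>lo)&(X[:,0]<hi)]
    if len(Y):print(Y.min(0).round(),Y.max(0).round())
s=sense();r=R.from_quat(s['tool_rot']).as_matrix();print(s['position'],np.degrees(np.arctan2(r[1,0],r[0,0])),rows(s,[514.6,-316.2,200]))
E
```

```text
time: 8.43
position: [441.5, 146.4, 292.6]
tool_rot: [0.999, -0.033, -0.001, 0.0]
ft_force: [-0.2, 1.1, 0.4]
width: 0.505
gripper_force: 0.0
time: 8.93
position: [428.1, -53.9, 292.5]
tool_rot: [0.999, -0.034, -0.001, -0.0]
ft_force: [-0.1, 1.1, 0.6]
width: 0.648
gripper_force: 0.0
time: 9.68
position: [465.7, -252.7, 292.5]
tool_rot: [0.972, 0.236, -0.001, -0.001]
ft_force: [-1.0, 0.2, 0.1]
width: 0.653
gripper_force: 0.0
[ 492. -437.   62.] [ 527. -400.  149.]
[ 577. -433.   63.] [ 605. -311.  469.]
[ 465.70881843 -252.66787266  292.46851979] 27.251894264739292 [0.0724 0.3953 0.4615]
```

```bash
python3 -m crank '[{"translation":[0.05,0.25,0.1],"twist":0},{"translation":[0.072,0.395,0.3],"twist":0},{"translation":[0.072,0.395,0.46],"twist":0},{"translation":[0.072,0.395,0.46],"twist":0},{"translation":[0.072,0.395,0.46],"twist":0}]' -0.3
python3 - <<'E'
from h import *
s=sense();r=R.from_quat(s['tool_rot']).as_matrix();print(s['position'],np.degrees(np.arctan2(r[1,0],r[0,0])),rows(s,[514.6,-316.2,108]))
shot('wrist','dock2');P,d,im=load('wrist','dock2')
v,u=np.mgrid[0:480,0:640];X=world(P,np.c_[u.ravel(),v.ravel()],d)
m=(X[:,2]>153)&(X[:,2]<159)&(abs(X[:,1]+316)<25)&(abs(X[:,0]-515)<25)
print(m.sum(),cv2.minAreaRect(X[m][:,:2].astype(np.float32)))
E
```

```text
time: 10.3
position: [515.5, -316.4, 203.2]
tool_rot: [0.972, 0.236, 0.001, 0.0]
ft_force: [-0.1, -0.4, 0.6]
width: 0.65
gripper_force: 0.0
[ 515.52062708 -316.37720595  203.22818509] 27.310931020261272 [-0.0041 -0.0034  0.4761]
10.3 [ 515.5 -316.4  203.2] [[0.889, 0.459, 0.001], [0.459, -0.889, -0.001], [0.001, 0.001, -1.0]]
1340 ((514.8700561523438, -315.81439208984375), (33.07329177856445, 23.717639923095703), 28.01601219177246)
```

```bash
python3 -m crank '[{"translation":[-0.003,-0.002,0.2],"twist":0},{"translation":[-0.003,-0.002,0.4],"twist":0},{"translation":[-0.003,-0.002,0.476],"twist":0},{"translation":[-0.003,-0.002,0.476],"twist":0},{"translation":[-0.003,-0.002,0.476],"twist":0}]' -0.3
python3 -m crank '[{"translation":[0,0,0],"twist":0},{"translation":[0,0,0],"twist":0},{"translation":[0,0,0],"twist":0},{"translation":[0,0,0],"twist":0},{"translation":[0,0,0],"twist":0},{"translation":[0,0,0],"twist":0}]' 1
```

```text
time: 10.98
position: [515.2, -317.2, 108.3]
tool_rot: [0.972, 0.236, 0.001, 0.001]
ft_force: [1.1, -1.1, 0.0]
width: 0.651
gripper_force: 0.0
time: 11.72
position: [514.3, -316.7, 106.4]
tool_rot: [0.972, 0.236, -0.0, -0.0]
ft_force: [-1.3, -0.2, 1.5]
width: 0.253
gripper_force: 30.0
```

```bash
python3 -m crank '[{"translation":[0,0,-0.07],"twist":0},{"translation":[0,0,-0.14],"twist":0},{"translation":[0,0,-0.2],"twist":0},{"translation":[0,0,-0.2],"twist":0}]' 1
python3 -m crank '[{"translation":[-0.02,0,0],"twist":0},{"translation":[-0.04,0,0],"twist":0},{"translation":[-0.06,0,0.004],"twist":0},{"translation":[-0.08,0,0.008],"twist":0},{"translation":[-0.1,0,0.012],"twist":0},{"translation":[-0.12,0,0.017],"twist":0},{"translation":[-0.14,0,0.022],"twist":0},{"translation":[-0.15,0,0.025],"twist":0},{"translation":[-0.15,0,0.025],"twist":0}]' 1
python3 - <<'E'
from h import *
shot('wrist','g1')
E
```

```text
time: 12.22
position: [514.8, -317.1, 147.7]
tool_rot: [0.972, 0.236, 0.001, 0.001]
ft_force: [0.2, -0.3, -1.5]
width: 0.25
gripper_force: 30.0
time: 13.35
position: [488.3, -330.0, 141.4]
tool_rot: [0.972, 0.236, 0.001, -0.0]
ft_force: [4.6, 3.2, 2.8]
width: 0.258
gripper_force: 30.0
13.35 [ 488.3 -330.   141.4] [[0.889, 0.459, 0.001], [0.459, -0.889, 0.001], [0.001, -0.0, -1.0]]
```

View pics/g1.png

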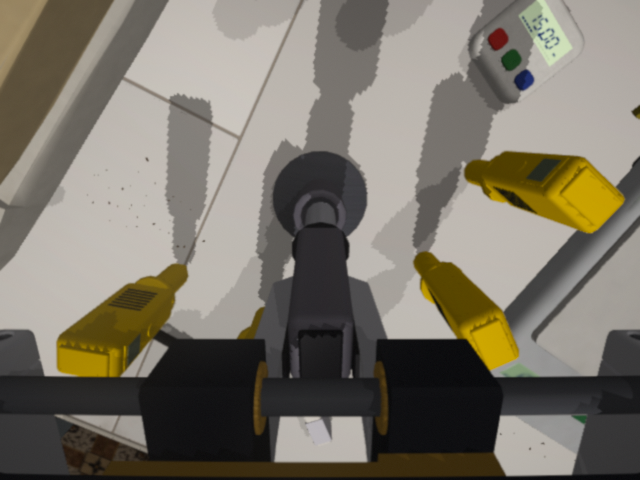

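```bash
cat >> h.py <<'E'
def tilt(f,a=304,b=250,c=338,e=325):
    P,d,im=load('wrist',f);z=np.load(f+'.npz');v,u=np.mgrid[b:e,a:c]
    X=world(P,np.c_[u.ravel(),v.ravel()],d)
    X=R.from_quat(z['q']).inv().apply(X-z['p'])
    X=X[X[:,2]<60]
    for _ in range(8):
        n=np.linalg.svd(X-X.mean(0),full_matrices=False)[2][2];n*=np.sign(n[0]);q=(X-X.mean(0))@n
        k=abs(q)<max(.8,2*q.std());X=X[k]
    print('face n',n.round(3),'tilt deg',np.degrees(np.arctan2(-n[2],n[0])).round(2),'side',np.degrees(n[1]).round(2),'c',X.mean(0).round(1),len(X),q.std().round(2))
    # dist of probe axis from grasp point (tool 0,0,-8): face is 17 mm from axis
    print('axis offset along face normal', ((np.array([0,0,-8])-X.mean(0))@n+17).round(2))
    return n,X
E
python3 - <<'E'
from h import *
n,X=tilt('g1')
for z0 in range(-40,40,10):
    Y=X[abs(X[:,2]-z0)<5]
    if len(Y):print(z0,len(Y),Y.mean(0).round(1))
E
```

```text
face n [ 0.001  1.    -0.   ] tilt deg 14.01 side 57.3 c [ 22.5   0.5 -34.3] 2550 3.93
axis offset along face normal 16.49
-40 534 [ 21.1   0.4 -40.1]
-30 479 [ 23.3   0.5 -30.1]
-20 414 [ 25.4   0.5 -20.1]
-10 361 [ 27.4   0.5 -10.5]
0 2 [28.   4.  -4.9]
```

```bash
sed -i 's/X=X\[X\[:,2\]<60\]/X=X[(X[:,2]<60)\&(X[:,2]>-43)\&(X[:,0]>10)]/' h.py
python3 - <<'E'
from h import *
n,X=tilt('g1')
n,X=tilt('g1',300,250,342,300)
P,d,im=load('wrist','g1');z=np.load('g1.npz')
for v in range(180,360,10):
    Y=R.from_quat(z['q']).inv().apply(world(P,[(321,v)],d)-z['p'])[0];print(v,Y.round(1))
E
```

```text
face n [ 0.978  0.002 -0.207] tilt deg 11.96 side 0.09 c [ 24.2   0.5 -25.6] 1648 0.32
axis offset along face normal -10.33
face n [ 0.979  0.002 -0.206] tilt deg 11.89 side 0.12 c [ 24.2   0.5 -25.5] 2016 0.33
axis offset along face normal -10.3
180 [ 46.8   0.8 121.1]
190 [46.   0.8 69.8]
200 [ 29.    0.9 132.3]
210 [34.8  0.8 58.8]
220 [31.8  0.8 43.1]
230 [32.7  0.7 15. ]
240 [30.5  0.7  3.6]
250 [28.6  0.7 -6.9]
260 [ 26.4   0.7 -14.7]
270 [ 24.9   0.7 -23.6]
280 [ 23.    0.7 -30.1]
290 [ 22.1   0.7 -38.1]
300 [ 20.6   0.7 -44. ]
310 [ 19.8   0.7 -50.6]
320 [ 17.1   0.7 -53. ]
330 [ 14.4   0.7 -55.3]
340 [ 11.1   0.7 -56.3]
350 [  5.9   0.7 -54.4]
```

```bash
python3 -m crank '[{"translation":[0.02,0,0],"twist":0},{"translation":[0.04,0,0],"twist":0},{"translation":[0.06,0,0],"twist":0},{"translation":[0.08,0,0],"twist":0},{"translation":[0.1,0,0],"twist":0},{"translation":[0.12,0,0.0],"twist":0},{"translation":[0.12,0,0.0],"twist":0}]' 1
python3 - <<'E'
from h import *
shot('wrist','g2');n,X=tilt('g2',300,250,342,320)
E
```

```text
time: 14.28
position: [507.9, -320.0, 140.8]
tool_rot: [0.972, 0.236, -0.001, -0.0]
ft_force: [-4.6, -1.0, 0.6]
width: 0.254
gripper_force: 30.0
14.275 [ 507.9 -320.   140.8] [[0.889, 0.458, -0.003], [0.458, -0.889, -0.0], [-0.002, -0.001, -1.0]]
face n [ 0.998 -0.001 -0.07 ] tilt deg 4.01 side -0.08 c [ 19.6   0.5 -17.3] 2276 0.29
axis offset along face normal -3.23
```

```bash
python3 -m crank '[{"translation":[-0.03,0,0],"twist":0},{"translation":[-0.06,0,0],"twist":0},{"translation":[-0.09,0,0],"twist":0},{"translation":[-0.12,0,0],"twist":0},{"translation":[-0.14,0,0],"twist":0},{"translation":[-0.16,0,0.0],"twist":0},{"translation":[-0.18,0,0.0],"twist":0},{"translation":[-0.2,0,0.0],"twist":0},{"translation":[-0.2,0,0.0],"twist":0}]' 1
python3 - <<'E'
from h import *
shot('wrist','g3');n,X=tilt('g3',300,230,342,330)
E
```

```text
time: 15.45
position: [474.0, -337.3, 141.6]
tool_rot: [0.972, 0.236, 0.001, -0.0]
ft_force: [2.6, 2.5, -0.3]
width: 0.252
gripper_force: 30.0
15.45 [ 474.  -337.3  141.6] [[0.889, 0.459, 0.001], [0.459, -0.889, 0.001], [0.001, 0.0, -1.0]]
face n [ 0.945  0.002 -0.327] tilt deg 19.06 side 0.11 c [ 29.3   0.5 -23.8] 2551 0.35
axis offset along face normal -15.88
```

```bash
python3 -m crank '[{"translation":[-0.012,0,0],"twist":0},{"translation":[-0.017,0,0],"twist":0},{"translation":[-0.017,0,-0.05],"twist":0},{"translation":[-0.017,0,-0.2],"twist":0},{"translation":[-0.017,0,-0.45],"twist":0},{"translation":[-0.017,0,-0.6],"twist":0},{"translation":[-0.017,0,-0.6],"twist":0},{"translation":[-0.017,0,-0.6],"twist":0}]' 1
python3 - <<'E'
from h import *
shot('wrist','g4');n,X=tilt('g4',300,230,342,330)
P,d,im=load('wrist','g4');z=np.load('g4.npz')
for v in range(130,350,10):
    Y=R.from_quat(z['q']).inv().apply(world(P,[(321,v)],d)-z['p'])[0];print(v,Y.round(1))
E
```

```text
time: 16.5
position: [469.9, -339.3, 260.6]
tool_rot: [0.972, 0.236, -0.0, -0.0]
ft_force: [0.3, 0.3, -2.4]
width: 0.253
gripper_force: 30.0
16.5 [ 469.9 -339.3  260.6] [[0.889, 0.458, -0.001], [0.458, -0.889, 0.0], [-0.001, -0.001, -1.0]]
face n [ 0.938 -0.    -0.347] tilt deg 20.28 side -0.01 c [ 29.9   0.5 -24.8] 2521 0.35
axis offset along face normal -16.86
130 [ 87.4   1.  253.9]
140 [ 76.6   1.  251.4]
150 [ 67.8   0.9 188.8]
160 [ 54.8   1.  250.6]
170 [ 43.7   1.  251.4]
180 [53.7  0.8 59.3]
190 [49.1  0.8 47.3]
200 [45.1  0.7 35. ]
210 [43.6  0.7 13.5]
220 [40.8  0.7  2.6]
230 [37.7  0.7 -4.8]
240 [ 34.6   0.7 -11. ]
250 [ 32.3   0.7 -18.9]
260 [ 29.7   0.7 -24.4]
270 [ 27.9   0.7 -31.5]
280 [ 25.9   0.7 -37.3]
290 [ 23.5   0.7 -41.4]
300 [ 22.    0.7 -47.2]
310 [ 19.7   0.7 -50.4]
320 [ 17.9   0.7 -54.5]
330 [ 14.3   0.7 -55.2]
340 [ 10.1   0.7 -54.7]
```

View pics/g4.png

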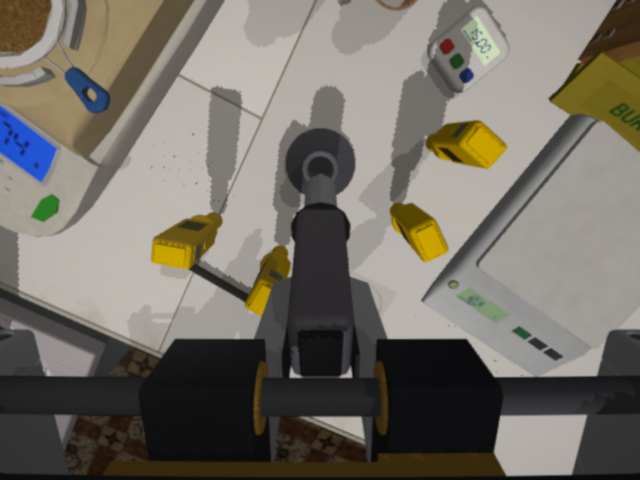

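```bash
cat > tip.py <<'E'
from h import *
def run(f):
    n,F=tilt(f,300,230,342,330)
    P,d,im=load('wrist',f);z=np.load(f+'.npz')
    v,u=np.mgrid[150:345,280:365];X=R.from_quat(z['q']).inv().apply(world(P,np.c_[u.ravel(),v.ravel()],d)-z['p'])
    a=np.cross(n,[0,1,0]);a/=np.linalg.norm(a);a*=np.sign(a[2])
    c=F.mean(0)-17*n
    # lateral centre from barrel/handle sides
    q=X-c;s=q@a;h=q@n;y=X[:,1]
    k=(h>12)&(h<18.5)&(s<70)&(s>-40);print('handle/collar s range',np.percentile(s[k],[.2,99.8]).round(1),s[k].min().round(1),s[k].max().round(1),'y',np.percentile(y[k],[1,99]).round(1))
    k=(h>6)&(h<11.5)&(s>20)&(s<125)&(abs(y)<14);print('barrel s',np.percentile(s[k],[1,99]).round(1),s[k].max().round(1),'hmax',np.percentile(h[k],[50,90,98]).round(1),'y',np.percentile(y[k],[1,99]).round(1))
    k=(h>-5)&(h<5.5)&(s>60)&(s<140)&(abs(y)<8);print('nose?',k.sum(),np.percentile(s[k],[1,99]).round(1) if k.sum() else '')
    return c,a,n
if __name__=='__main__':print(run('g4'))
E
python3 tip.py
```

```text
face n [ 0.938 -0.    -0.347] tilt deg 20.28 side -0.01 c [ 29.9   0.5 -24.8] 2521 0.35
axis offset along face normal -16.86
handle/collar s range [-36.2  48.7] -36.8 49.8 y [-11.2  12. ]
barrel s [44.2 95.2] 96.1 hmax [ 9.2 10.2 10.6] y [-13.2  13.5]
nose? 11 [ 65.7 109.3]
(array([ 13.94263718,   0.4553537 , -18.92618811]), array([ 0.34653844, -0.        ,  0.93803577]), array([ 9.38035763e-01, -1.45614743e-04, -3.46538435e-01]))
```

```bash
python3 -m crank '[{"translation":[0,-0.1,-0.1],"twist":0.01},{"translation":[0.03,-0.25,-0.2],"twist":0.028},{"translation":[0.06,-0.45,-0.2],"twist":0.046},{"translation":[0.1,-0.65,-0.2],"twist":0.064},{"translation":[0.1,-0.737,-0.2],"twist":0.08},{"translation":[0.1,-0.737,-0.2],"twist":0.0857},{"translation":[0.1,-0.737,-0.2],"twist":0.0857}]' 1
python3 -m crank '[{"translation":[0,-0.12,0],"twist":0},{"translation":[0,-0.35,0],"twist":0},{"translation":[0,-0.6,0],"twist":0},{"translation":[0,-0.85,0],"twist":0},{"translation":[0,-1,0],"twist":0}]' 1
python3 -m crank '[{"translation":[0,-0.2,0],"twist":0},{"translation":[0,-0.4,0],"twist":0},{"translation":[0,-0.65,0],"twist":0},{"translation":[0,-0.88,0],"twist":0},{"translation":[0,-1,0],"twist":0}]' 1
python3 -m crank '[{"translation":[0,-0.2,0],"twist":0},{"translation":[0.06,-0.4,0],"twist":0},{"translation":[0.1,-0.55,0.2],"twist":0},{"translation":[0.12,-0.7,0.3],"twist":0},{"translation":[0.12,-0.75,0.4],"twist":0},{"translation":[0.12,-0.75,0.5],"twist":0},{"translation":[0.12,-0.75,0.5],"twist":0},{"translation":[0.12,-0.75,0.5],"twist":0}]' 1
cat > plan.py <<'E'
import sys
from tip import *
f=sys.argv[1];shot('wrist',f);c,a,n=run(f)
s=sense();Rt=R.from_quat(s['tool_rot']).as_matrix()
print('yaw',np.degrees(np.arctan2(Rt[1,0],Rt[0,0])),'time',s['time'])
S=np.array([535.3,345.1,49.0]);N=np.array([-.3413,.0215,.9397])
ax=-Rt@a;print('angle to normal',np.degrees(np.arccos(ax@N)).round(2))
tip=np.array([51.8,.45,83.5]);t2=c+a*109.2;print('tip tool',t2.round(1))
p=s['position']+Rt@t2;e=p-S;print('tip world',p.round(1),'height',(e@N).round(2),'lateral',(e-(e@N)*N).round(2))
for h in(20,0,-5):print(h,'shift units',(Rt.T@(S+h*N-p)/200).round(4))
print(s['position'],s['ft_force'].round(1))
E
python3 plan.py a1
```

```text
time: 17.42
position: [420.7, -199.9, 300.9]
tool_rot: [1.0, -0.031, -0.0, -0.0]
ft_force: [-0.6, -0.1, -2.0]
width: 0.254
gripper_force: 30.0
time: 18.05
position: [433.5, 2.0, 301.2]
tool_rot: [1.0, -0.03, -0.0, -0.0]
ft_force: [0.1, 0.4, -1.8]
width: 0.25
gripper_force: 30.0
time: 18.68
position: [446.0, 201.8, 301.0]
tool_rot: [1.0, -0.03, -0.001, -0.0]
ft_force: [0.4, -1.0, -1.1]
width: 0.253
gripper_force: 30.0
time: 19.68
position: [479.5, 347.6, 202.3]
tool_rot: [1.0, -0.032, 0.0, -0.0]
ft_force: [-0.5, -0.1, -1.7]
width: 0.255
gripper_force: 30.0
19.675 [479.5 347.6 202.3] [[0.998, -0.063, 0.001], [-0.063, -0.998, 0.0], [0.001, -0.0, -1.0]]
face n [ 0.938  0.002 -0.346] tilt deg 20.23 side 0.13 c [ 30.2   0.5 -24.7] 2494 0.35
axis offset along face normal -17.07
handle/collar s range [-36.3  48.6] -37.3 49.9 y [-11.1  12.2]
barrel s [44.1 95.1] 95.8 hmax [ 9.2 10.2 10.7] y [-13.1  13.5]
nose? 12 [ 66.  109.1]
yaw -3.616826598432192 time 19.725
angle to normal 0.38
tip tool [52.   0.5 83.7]
tip world [531.5 344.1 118.9] height 66.93 lateral [19.01 -2.47  6.96]
20 shift units [-0.0157 -0.0062  0.2553]
0 shift units [ 0.0183 -0.0062  0.3493]
-5 shift units [ 0.0269 -0.0061  0.3728]
[479.5155017  347.79152923 202.48173656] [-0.1  0.3 -2.5]
```

```bash
python3 -m crank '[{"translation":[-0.016,-0.006,0.1],"twist":0},{"translation":[-0.016,-0.006,0.2],"twist":0},{"translation":[-0.016,-0.006,0.255],"twist":0},{"translation":[0,-0.006,0.3],"twist":0},{"translation":[0.01,-0.006,0.326],"twist":0},{"translation":[0.01,-0.006,0.326],"twist":0},{"translation":[0.01,-0.006,0.326],"twist":0}]' 1
python3 plan.py a2
python3 - <<'E'
from h import *
# ring in the current view: is it visible? compare nose/ring by image
P,d,im=load('wrist','a2')
t=np.linspace(0,2*np.pi,24,endpoint=False);N=np.array([-.3413,.0215,.9397]);ux=np.cross([0,1,0],N);ux/=np.linalg.norm(ux);uy=np.cross(N,ux)
C=np.array([535.3,345.1,49.]);q=proj(P,C+10.4*(np.cos(t)[:,None]*ux+np.sin(t)[:,None]*uy))
g=cv2.cvtColor(im,cv2.COLOR_BGR2GRAY);print('centre px',proj(P,C))
for a in range(24):
    # radial profile search for the dark line
    rr=np.arange(8,13,.25);pp=proj(P,C+rr[:,None]*(np.cos(t[a])*ux+np.sin(t[a])*uy))
    val=cv2.remap(g,pp[:,0].astype(np.float32)[None],pp[:,1].astype(np.float32)[None],1)[0]
    print(int(np.degrees(t[a])),rr[val.argmin()],val.min(),int(np.median(val)),end=' | ')
E
```

```text
time: 20.6
position: [481.1, 349.5, 136.6]
tool_rot: [1.0, -0.031, 0.0, -0.0]
ft_force: [0.3, 0.2, -2.0]
width: 0.26
gripper_force: 30.0
20.6 [481.1 349.5 136.6] [[0.998, -0.062, 0.0], [-0.062, -0.998, 0.0], [0.0, -0.0, -1.0]]
face n [ 0.938 -0.    -0.347] tilt deg 20.28 side -0.02 c [ 30.1   0.5 -24.8] 2519 0.35
axis offset along face normal -17.05
handle/collar s range [-36.2  49.1] -36.7 50.9 y [-11.1  12.1]
barrel s [ 44.3 115.1] 116.0 hmax [ 9.1 10.3 11.2] y [-13.5  13.5]
nose? 182 [ 66.  115.4]
yaw -3.5699493898527974 time 20.65
angle to normal 0.38
tip tool [52.   0.5 83.5]
tip world [533.  345.8  53.2] height 4.72 lateral [-0.72  0.55 -0.27]
20 shift units [-0.0223  0.0025 -0.0732]
0 shift units [0.0118 0.0025 0.0208]
-5 shift units [0.0204 0.0025 0.0443]
[481.07337839 349.48162817 136.64142773] [ 0.2 -0.7 -1.8]
centre px [[321.3103252  174.75255779]]
0 10.25 59 97 | 14 10.75 60 96 | 29 10.5 61 96 | 45 10.75 63 98 | 59 11.0 63 98 | 74 10.75 60 97 | 90 10.75 73 107 | 105 10.75 128 163 | 119 10.25 71 75 | 135 12.75 72 75 | 149 8.0 76 76 | 165 11.0 76 77 | 180 9.25 81 82 | 194 10.5 80 80 | 210 12.5 77 79 | 224 10.0 76 78 | 239 10.0 116 150 | 254 10.0 132 192 | 270 10.25 124 189 | 285 10.0 129 194 | 299 10.25 130 193 | 315 10.25 130 193 | 330 8.0 113 141 | 344 10.25 75 106 |
```

```bash
cat > avg.py <<'E'
from h import *
F=[]
for _ in range(12):
    snapshot('top');s=sense();F.append(np.r_[s['ft_force'],s['position']])
F=np.array(F);print(s['time'],F.mean(0).round(2),'sem',(F.std(0)/12**.5)[:3].round(2),'along n',(F[:,:3].mean(0)@[-.3413,.0215,.9397]).round(2))
E
python3 avg.py
python3 -m crank '[{"translation":[0.006,0.001,0.01],"twist":0},{"translation":[0.012,0.001,0.021],"twist":0},{"translation":[0.016,0.001,0.031],"twist":0},{"translation":[0.0187,0.001,0.04],"twist":0},{"translation":[0.0187,0.001,0.04],"twist":0}]' 1
python3 avg.py; python3 plan.py a3
```

```text
21.25 [ 9.0000e-02  1.6000e-01 -1.9100e+00  4.8101e+02  3.4935e+02  1.3640e+02] sem [0.2  0.14 0.12] along n -1.82
time: 21.88
position: [484.7, 348.9, 128.2]
tool_rot: [1.0, -0.031, -0.0, -0.0]
ft_force: [-1.8, 0.5, 2.1]
width: 0.253
gripper_force: 30.0
22.475 [ -1.63  -0.65   1.57 484.67 348.89 128.3 ] sem [0.15 0.15 0.15] along n 2.01
22.475 [484.7 348.9 128.3] [[0.998, -0.062, -0.0], [-0.062, -0.998, 0.0], [-0.0, -0.0, -1.0]]
face n [ 0.938 -0.001 -0.346] tilt deg 20.25 side -0.04 c [ 30.1   0.5 -24.8] 2493 0.35
axis offset along face normal -17.05
handle/collar s range [-36.3  48.9] -36.7 50.5 y [-11.1  12.1]
barrel s [ 44.1 106.1] 106.5 hmax [ 9.1 10.3 11.3] y [-13.7  13.4]
nose? 51 [ 71.7 106.2]
yaw -3.5738005364211927 time 22.525
angle to normal 0.34
tip tool [52.   0.5 83.5]
tip world [536.5 345.1  44.7] height -4.43 lateral [-0.31  0.13 -0.12]
20 shift units [-0.0402  0.0005 -0.1154]
0 shift units [-0.006   0.0006 -0.0214]
-5 shift units [0.0025 0.0006 0.0021]
[484.69322787 348.89265635 128.2673483 ] [-1.7 -0.3  1.4]
```

```bash
python3 - <<'E'
from h import *
n=np.array([-0.33706,0.02001,0.94127]);c=np.array([538.52,332.81,55.93])
P,d,im=load('wrist','a3');v,u=np.mgrid[60:330:3,150:480:3];X=world(P,np.c_[u.ravel(),v.ravel()],d)
e=(X-c)@n;yy=X[:,1];k=(abs(yy-333)<53)&(X[:,0]>490)&(X[:,0]<580)&(abs(e)<12)
print(np.histogram(e[k],np.arange(-12,13,2)))
E
python3 avg.py; python3 plan.py a4 | grep -E 'tilt|height|angle'
```

```text
(array([  0,  50, 135, 510,  25, 662, 660,  14,   3,   5,   4,   7]), array([-12, -10,  -8,  -6,  -4,  -2,   0,   2,   4,   6,   8,  10,  12]))
23.125 [ -1.94  -0.49   1.51 484.71 348.88 128.27] sem [0.19 0.13 0.11] along n 2.08
face n [ 0.938 -0.002 -0.346] tilt deg 20.24 side -0.12 c [ 30.1   0.5 -24.7] 2499 0.36
angle to normal 0.33
tip world [536.5 345.1  44.6] height -4.55 lateral [-0.35  0.08 -0.13]
```

Frame still shut, the hold is stable, and the nose is about half-way in.

```bash
python3 -c "
from bench import ticket
print(ticket.sign_off())"
```

```text
the job is handed in; nothing more can be done
None
```

The job is handed in with the frame latched shut and the probe held in the ring, about 0.3 mm off centre and 0.3° from square by the wrist camera, with its nose about 5 mm in (4.5 mm from position, about 6 mm from force).

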